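Clamp the paint pot and hold its bayonet lid at the half-way vent mark

ROBOT

A 6-joint arm with a two-finger parallel gripper is mounted at the origin on the work surface. World frame = base frame: x ahead of the robot, y to its left, z up, the work surface at z = 0. Lengths are in mm, angles in rad, forces in N, time in s.
With the tool pointing down it reaches from about 300 to 825 mm from the base axis. Payload 5.4 kg.
Tool frame: the origin (TCP) lies on the centre line of the jaws, within the pads' length; the fingertips stand 8 mm ahead of it and the grasp point (between the pads) lies 11 mm behind it; z points along the fingers, y is the direction in which the jaws open and shut (so a half turn about z gives the same grasp; the last joint's range is limited). The gripper opens to 92 mm and grips with 3 to 60 N. Pads are 20 mm wide; open, the fingers measure 128 mm over their backs; the gripper's body (75 mm by 189 mm) begins 69 mm behind the grasp point.
Start: joints at [0.944, 0.158, 1.597, -0, 1.386, -0.21], TCP at [232.789, 525.752, 222.601] pointing down, gripper open.
Joint ranges: [-2.91, 2.91], [-0.94, 2.29], [0.18, 2.7], [-1.29, 4.43], [0.17, 2.64], [-3, 3]. Speed limits (rad/s): [2.57, 2.57, 3.14, 3.14, 3.14, 3.14].

INTERFACE

Orientations are given as a unit quaternion [x, y, z, w].
In Python, from station import robot gives the robot as it stands.
- The arm moves only by the tool send_rows, never from a script. Its argument "moves" is a list of rows, each a list of 7 numbers: the shift along the tool's x, y, z in mm, then the turn, a rotation vector about the tool's x, y, z in rad, then the finger opening in mm, from 0 to 91.9. In form: [[tx, ty, tz, rx, ry, rz, hand], ...]. A call has 1 to 12 rows; each row shifts and turns the pose as measured when the row begins, along the tool's axes as they then stand; what a row does not reach is not made up. A row lasts 1/8 s, in which the tool goes at most 62.5 mm and 10.7 degrees, less where a joint would pass 70% of its speed; a pose out of reach is approached as far as the arm can. A call is refused whole if a number of a shift passes 62.5 or a number of a turn 0.188, either way. A call with a gripper value outside its range is refused whole. The fingers move at their own pace and stop on an object; "grip_force" is the grip in N (left out, the last holds). Time passes only in rows, so rows that do not move let the fingers close. It gives the time, the measured TCP pose, the force and the opening at its end, in the units of the state.
- robot.state(): the state, without advancing time (a new reading comes with each control period).
- robot.camera(name): name is "scene" or "top" or "wrist"; returns (picture, depth): 420x560x3 uint8, red, green, blue; 420x560 float32, mm along the optical axis (not along the pixel's ray), 0 where there is no reading.
- robot.camera_params(name): a dict with "fov_y" (degrees; the focal length in pixels is half the picture's height over the tangent of half this angle, whatever the lens; pixels are square), "cx", "cy" (the principal point, pixels), "T" (4x4, takes a point from camera to world coordinates); the wrist camera has in their place "mount" (4x4, takes a point from camera to tool coordinates, whose origin is the TCP and whose axes are the flange's). Camera axes: x right, y up, looking along -z (the intrinsics and any distortion apply to the point x, -y, -z); pixel columns grow to the right and rows downward; lengths in mm; the calibration is good to about 2 mm. A picture is of the moment at which its call begins: read the wrist's pose just before it. camera_params takes no time and is no camera call.
- robot.close_job(): hands the job in, once; it reports no verdict.
The state is a dict: "time": time; "joint_pos": joint angles; "dq": joint speeds; "joint_torque": joint torques, N m; "tool_pos": TCP position; "tool_rot": TCP orientation; "contact_force": force on the tool from outside, world axes, zero at the start; "ft_torque": the same for the moment, N m; "width": finger opening in mm.
Only numpy, scipy, OpenCV 4.12 (cv2) and the standard library are available. Lean on these libraries where they do the work, as an engineer would, in place of code of your own. Each camera call takes 0.05 s, during which the arm holds its last target.

TASK

Clamp the paint pot by pressing the clamp's hinged pedal all the way down to its stop and letting it spring back up. Then drop the bayonet lid into the pot's collar with its lugs through the notches, turn it clockwise (seen from above) half-way to the lock, where the pot can still vent, and keep holding it there: do not let it go past the lock's click, and finish with the gripper still gripping the lid. Do not knock over the tin and the glass jar beside them.

Things in the scene. Friction and masses are not known exactly. Their poses are not given: they have to be found in the camera images.
- pot_mouth (a point): Centre of the mouth of the fixed steel pot (108 mm across its collar), in the plane of the collar's top, 127 mm above the table; z up, x axis through both entry notches (at +x and -x, same either way). Bore 66 mm wide; its 7 mm thick inner lip has two notches, 18 mm wide, reaching 43 mm from the axis
- pot_half (a point): The single raised rib on the collar's rim (50 mm from the axis; a twin lies opposite): half-way mark, 0.745 rad clockwise, seen from above, from a notch. Under the lip the lugs turn clockwise only (0.1 rad of play the other way). Axes as pot_mouth
- pot_lock (a point): The pair of raised ribs on the collar's rim (a twin pair lies opposite): lock mark, 1.49 rad clockwise from a notch, where the lugs meet a solid stop. Spring catches resist the lugs from about 1.0 rad on and click at about 1.24 rad. Axes as pot_mouth
- lid_grip (a point): Point to grip on the loose bayonet lid (0.17 to 0.35 kg, starts upright on the table): middle of its black grip bar, on the lid's axis, 43 mm above its underside. Bar along x, 64 mm long, 16 mm wide (y), 36 mm tall, top 12.5 mm above this point. Home in the pot, this point is 28.5 mm above pot_mouth; with the lugs standing on the lip 43 mm; once turned it can lift 2.5 mm
- lid_lug (a point): Outer end of one of the lid's two lugs, at +x in line with the grip bar (the other at -x), 39 mm from the axis; each lug 10 mm wide, 5 mm thick, at the foot of a plug 60 mm across and 14.5 mm deep under the aluminium flange (92 mm across, 5 mm thick). Axes as lid_grip
- pedal_pad (a point): Point to press on top of the pedal's aluminium tread (62 mm wide), 65 mm from its hinge, 20 mm from its free edge. x points along the base plate to hinge and pot (pot axis 160 mm on), level at rest; z up. At rest the tread rises 0.15 rad away from the pot, this point 63 mm above the table. At the stop it is about 19 mm lower; takes about 3 rising to 10 N
- pedal (a joint): Pedal angle: 0 at rest (up), 0.3 rad at its stop (down); a spring returns it
- jaw (a joint): Travel of the sliding clamp jaw, a dark block between pedal and pot, moved by the pedal's lower end: 0 to 0.002 m open at the start, about 0.009 m when closed on the pot. It stays where it is left
- tint_tin: Steel tin, 75 mm tall, 70 mm across; bystander; origin at its foot, z up
- jar: Glass jar, 70 mm tall, 60 mm across; bystander; origin at its foot, z up
Mind the look-alikes: they are no part of the job. Leave any brown, pink or red look-alike of the part that bears lid_grip alone.

How it is judged (in metres and radians):
On the way, in this order (a step that is already met when the one before it is completed fails the run):
1. the pedal is pressed down to its stop and the jaw is closed on the pot (value of joint pedal above 0.28 rad and value of joint jaw above 0.007 m), for 0.1 s.
2. the lid is home in the collar, its lugs through the notches, not yet turned (horizontal distance between lid_grip and pot_mouth below 0.006 m and z of lid_grip in the frame of pot_mouth below 0.0325 m and angle between the x axis of lid_grip and the x axis of pot_mouth, either way round below 0.3 rad), for 0.1 s.
At the end, for the whole second after the job is handed in: The jaw is closed on the pot (over 7 mm) and the pedal is back up (under 0.08 rad); the lid is home in the collar (within 6 mm of the axis, its grip point under 32.5 mm above the mouth, tilted under 0.1 rad), turned 0.545 to 0.945 rad from the notches, and the fingers still grip it with over 3 N (value of joint jaw above 0.007 m and value of joint pedal below 0.08 rad and horizontal distance between lid_grip and pot_mouth below 0.006 m and z of lid_grip in the frame of pot_mouth below 0.0325 m and angle between lid_grip's own z axis and vertical below 0.1 rad and angle between the x axis of lid_grip and the x axis of pot_mouth, either way round between 0.545 and 0.945 rad and contact force between the fingers and lid above 3 N); the arm keeps its last pose, push and grip.
It fails at once if the lid is turned past the lock's click (horizontal distance between lid_grip and pot_mouth below 0.01 m and z of lid_grip in the frame of pot_mouth below 0.0325 m and angle between the x axis of lid_grip and the x axis of pot_mouth, either way round above 1.2 rad).
It fails at once if the tin or the jar is knocked over (angle between any of tint_tin, jar's own z axis and vertical above 0.7 rad).
It also fails if it takes over 59 s, if anything falls off the work surface, if the arm or the gripper's body presses on something with over 40 N, if the wrist force passes 120 N, or if a joint passes its speed limit or range.

## Working session

There is one attempt and no reset: what is moved stays moved. The work goes in short steps, Python scripts to look and compute and a tool call to move; the robot and the scene stay as the last step left them, time stands still between calls to the robot, and variables do not carry over. Pictures are saved under pics/ and viewed, and the job is handed in when it is done.

Besides the shell and the picture viewer there is one more tool, called after "Request:" as name(argument=value, ...), one argument or row to a line, values as JSON. send_rows: Moves the arm, as the interface text tells. Its arguments: {"type":"object","properties":{"moves":{"type":"array","items":{"type":"array","items":{"type":"number"}}},"grip_force":{"type":"number"}},"required":["moves"]}

```bash
mkdir -p pics; ls; cat > h.py <<'E'
import numpy as np, cv2
from station import robot
from scipy.spatial.transform import Rotation as R
def grab(name,tag):
    s=robot.state(); im,d=robot.camera(name); p=robot.camera_params(name)
    if 'mount' in p:
        T=np.eye(4);T[:3,:3]=R.from_quat(s['tool_rot']).as_matrix();T[:3,3]=s['tool_pos'];p['T']=T@np.array(p['mount'])
    np.savez(f'{tag}.npz',im=im,d=d,T=np.array(p['T']),f=210/np.tan(np.radians(p['fov_y'])/2),cx=p['cx'],cy=p['cy'])
    cv2.imwrite(f'pics/{tag}.png',im[:,:,::-1]); return im,d,p
def load(tag): return dict(np.load(f'{tag}.npz'))
def ray(c,u,v):
    r=c['T'][:3,:3]@np.array([(u-c['cx'])/c['f'],-(v-c['cy'])/c['f'],-1]); return c['T'][:3,3],r
def onz(c,u,v,z):
    o,r=ray(c,u,v); return o+r*(z-o[2])/r[2]
def cloud(c):
    d=c['d']; v,u=np.mgrid[:d.shape[0],:d.shape[1]]
    P=np.stack([(u-c['cx'])/c['f']*d,-(v-c['cy'])/c['f']*d,-d],-1)
    return P@c['T'][:3,:3].T+c['T'][:3,3]
def proj(c,P):
    q=c['T'][:3,:3].T@(np.array(P)-c['T'][:3,3]); return c['cx']-c['f']*q[0]/q[2], c['cy']+c['f']*q[1]/q[2]
E
python3 - <<'E'
from h import *
print(robot.state())
for n in ['scene','top','wrist']:
    im,d,p=grab(n,n+'0'); print(n,{k:v for k,v in p.items()})
E
```

```text
pics
{'time': 0.0, 'joint_pos': array([ 9.43902900e-01,  1.59035062e-01,  1.59822077e+00, -1.51236905e-05,
        1.38620241e+00, -2.10095678e-01]), 'dq': array([-0.00052743,  0.00042802, -0.00131311, -0.00025063, -0.00041532,
        0.00153382]), 'joint_torque': array([-1.09033226e-03, -3.85567296e+01, -3.22105050e+01,  6.99595059e-02,
        3.80503235e-02, -1.07150443e-04]), 'tool_pos': array([232.43487421, 525.25901853, 221.63251328]), 'tool_rot': array([ 2.06892228e-01,  9.78363294e-01, -8.55314014e-04, -3.72282344e-04]), 'contact_force': array([-0.0314306 , -0.15621811, -0.84883635]), 'ft_torque': array([ 0.02088762,  0.00686668, -0.04851695]), 'width': 92.05188948500279}
scene {'fov_y': 50.41870948765815, 'cx': 274.2597218164871, 'cy': 205.00327467283304, 'T': array([[ 7.71994630e-01, -4.80161008e-01,  4.16496936e-01,
         1.01898785e+03],
       [ 6.35483560e-01,  5.69020612e-01, -5.21896721e-01,
        -7.17488629e+02],
       [ 1.35991135e-02,  6.67578422e-01,  7.44415284e-01,
         8.99316275e+02],
       [ 0.00000000e+00,  0.00000000e+00,  0.00000000e+00,
     
[... 538 characters left out ...]
3, 'mount': array([[ 1.19018931e-03,  9.56684265e-01,  2.91125059e-01,
         8.26294217e+01],
       [ 9.99997701e-01, -6.19284002e-04, -2.05316339e-03,
         4.31926305e-02],
       [-1.78394002e-03,  2.91126833e-01, -9.56682803e-01,
        -1.62384717e+02],
       [ 0.00000000e+00,  0.00000000e+00,  0.00000000e+00,
         1.00000000e+00]]), 'T': array([[ 4.03764875e-01, -8.75325071e-01, -2.66045006e-01,
         1.57083116e+02],
       [ 9.14862786e-01,  3.86345162e-01,  1.17317941e-01,
         5.59027057e+02],
       [ 9.38658895e-05, -2.90763539e-01,  9.56794939e-01,
         3.84106340e+02],
       [ 0.00000000e+00,  0.00000000e+00,  0.00000000e+00,
         1.00000000e+00]])}
```

View pics/scene0.png

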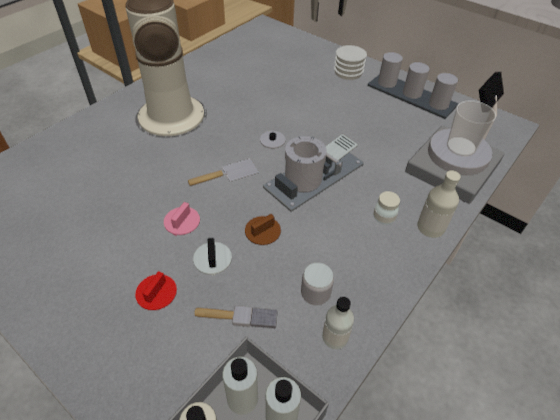

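View pics/top0.png

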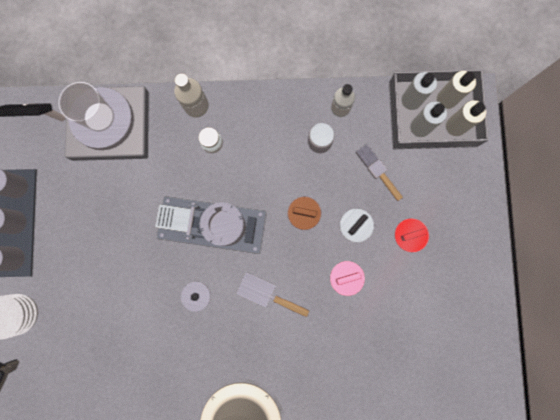

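View pics/wrist0.png

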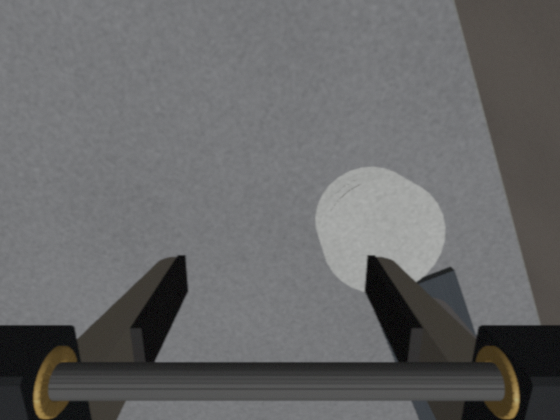

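Candidates for the lid (top-view pixels):
- aluminium flange with black bar (357,226)
- brown (305,213), red (411,236) and pink (347,279) look-alikes
- small grey disc with black knob (195,297)

The description fits the one at (357,226), which is also at scene (212,256). I'll check it in a close crop.

```bash
python3 - <<'E'
from h import *
a=load('top0')['im'][:,:,::-1]; b=load('scene0')['im'][:,:,::-1]
A=cv2.resize(a[180:260,150:270],None,fx=6,fy=6,interpolation=cv2.INTER_CUBIC)
cv2.imwrite('pics/c1.png',A)
B=cv2.resize(a[190:260,320:400],None,fx=5,fy=5,interpolation=cv2.INTER_CUBIC)
C=cv2.resize(b[225:275,180:245],None,fx=6,fy=7,interpolation=cv2.INTER_CUBIC)
cv2.imwrite('pics/c2.png',np.hstack([B,C[:350]]))
cv2.imwrite('pics/c3.png',cv2.resize(b[125:210,255:370],None,fx=6,fy=6,interpolation=cv2.INTER_CUBIC))
for n in ['top0','scene0']:
    c=load(n);P=cloud(c)
    for u,v in ([(222,223),(245,210),(240,235),(175,218),(163,216),(187,218),(357,226),(345,230),(195,297),(250,230),(321,136),(209,138)] if n=='top0' else [(305,150),(212,256),(317,270),(340,145),(388,200)]):
        print(n,u,v,P[v,u].round(0),c['im'][v,u])
E
```

```text
top0 222 223 [530.  41.  15.] [176 170 182]
top0 245 210 [565. -22.  10.] [122 124 136]
top0 240 235 [490. -19. 122.] [104 101 106]
top0 175 218 [543. 160.  59.] [212 215 221]
top0 163 216 [549. 192.  60.] [162 163 166]
top0 187 218 [543. 130.  52.] [204 204 209]
top0 357 226 [ 509. -322.   55.] [59 51 55]
top0 345 230 [ 502. -295.   18.] [209 213 218]
top0 195 297 [333. 114.  26.] [56 56 56]
top0 250 230 [506. -39.  56.] [81 84 91]
top0 321 136 [ 752. -234.   73.] [212 216 219]
top0 209 138 [756.  67.  69.] [240 236 239]
scene0 305 150 [497.  68.  83.] [105 101  98]
scene0 212 256 [ 537. -339.   54.] [30 25 26]
scene0 317 270 [ 751. -227.   74.] [173 179 177]
scene0 340 145 [548. 171.  62.] [102 105 104]
scene0 388 200 [765.  62.  71.] [190 185 169]
```

View pics/c1.png

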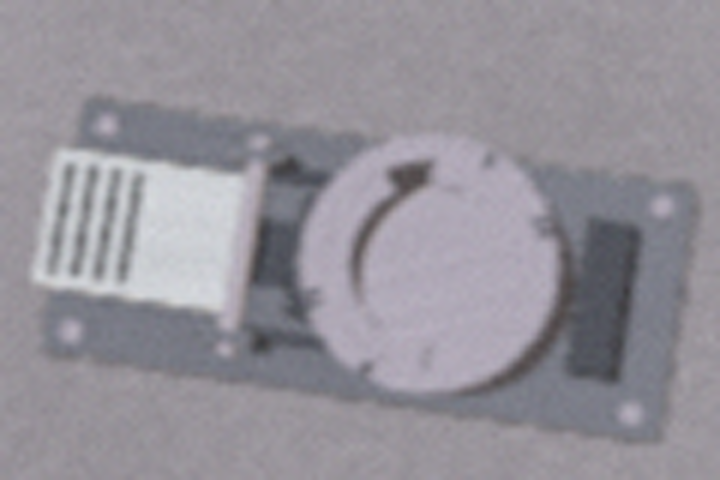

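View pics/c2.png

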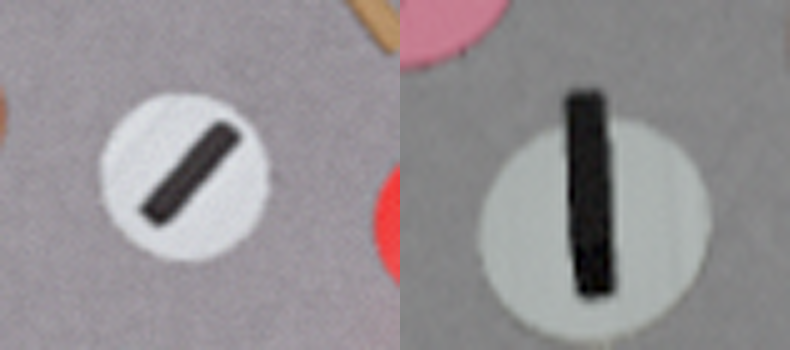

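View pics/c3.png

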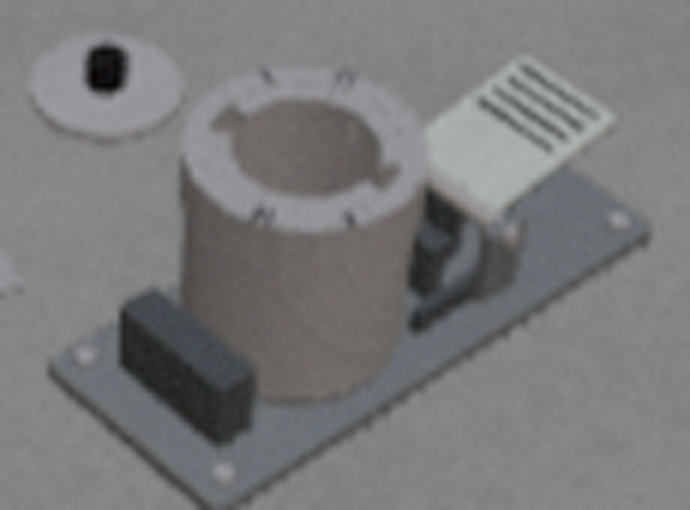

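Confirmed: the lid is the white-aluminium disc with the black bar in the crop. The pot's notches show in the scene crop at about (230,120) and (385,175). Next I'll measure positions.

```bash
cat > meas.py <<'E'
from h import *
t=load('top0');s=load('scene0');P=cloud(t);S=cloud(s)
m=(P[...,2]>118)&(P[...,2]<136)&(abs(P[...,0]-520)<90)&(abs(P[...,1]-40)<90)
(c,r)=cv2.minEnclosingCircle(np.argwhere(m)[:,::-1].astype(np.float32)); print('pot top px',c,r, onz(t,*c,127), r/t['f']*1120, 'zmed',np.median(P[m][:,2]))
pts=P[m][:,:2].astype(np.float32); print('pot cloud circle',cv2.minEnclosingCircle(pts))
# top tread
hsv=t['im'].astype(int); 
m=(t['im'].min(2)>190); m[:, :150]=0;m[:,205:]=0;m[:195]=0;m[245:]=0
m=cv2.morphologyEx(m.astype(np.uint8),cv2.MORPH_CLOSE,np.ones((7,7)))
k,l,st,ce=cv2.connectedComponentsWithStats(m);i=1+st[1:,4].argmax()
q=np.argwhere(l==i)[:,::-1].astype(np.float32); rc=cv2.minAreaRect(q);b=cv2.boxPoints(rc);print('tread box',b.round(1).tolist())
print([onz(t,*p,60).round(0).tolist() for p in b]); Q=P[l==i]; print('plane z fit',np.linalg.lstsq(np.c_[Q[:,:2],np.ones(len(Q))],Q[:,2],rcond=None)[0],np.median(Q[:,2]))
# lid bar
for n,c,(u,v),w in [('top',t,(357,226),20),('scene',s,(212,256),22)]:
    sub=(c['im'].max(2)<95).astype(np.uint8); M=np.zeros_like(sub);M[v-w:v+w,u-w:u+w]=1;sub&=M
    k,l,st,ce=cv2.connectedComponentsWithStats(sub);i=1+st[1:,4].argmax();rc=cv2.minAreaRect(np.argwhere(l==i)[:,::-1].astype(np.float32));b=cv2.boxPoints(rc)
    print(n,rc); 
    print([onz(c,*p,55.5).round(1).tolist() for p in b], ce[i], onz(c,*ce[i],55.5))
    m=(c['im'].min(2)>140).astype(np.uint8)|sub;m[:v-30]=0;m[v+30:]=0;m[:,:u-32]=0;m[:,u+32:]=0
    k,l,st,ce2=cv2.connectedComponentsWithStats(m);i=l[v,u]
    el=cv2.fitEllipse(max(cv2.findContours((l==i).astype(np.uint8),0,1)[0],key=len)); print('flange',el,onz(c,*el[0],19.5))
E
python3 meas.py
```

```text
pot top px (221.6976776123047, 223.5465087890625) 21.84882926940918 [519.14258166  26.13473839 127.        ] 54.51081112426034 zmed 125.65535419778303
pot cloud circle ((520.1810913085938, 26.85387420654297), 54.82389450073242)
tread box [[155.39999389648438, 226.39999389648438], [159.1999969482422, 204.0], [190.3000030517578, 209.1999969482422], [186.60000610351562, 231.60000610351562]]
[[522.0, 212.0, 60.0], [581.0, 202.0, 60.0], [565.0, 119.0, 60.0], [506.0, 129.0, 60.0]]
plane z fit [ -1.13888221  -1.78478841 976.65523837] 59.243664333804645
top ((357.64605712890625, 224.19027709960938), (5.173964500427246, 23.518022537231445), 41.18592834472656)
[[495.9, -297.8, 55.5], [541.8, -340.8, 55.5], [532.4, -350.7, 55.5], [486.6, -307.7, 55.5]] [357.592 224.296] [ 513.83856511 -324.04825108   55.5       ]
flange ((356.4095153808594, 225.5331573486328), (69.5992660522461, 74.57592010498047), 91.07496643066406) [ 513.18569998 -326.52064312   19.5       ]
scene ((211.02586364746094, 252.43968200683594), (29.184844970703125, 6.929198741912842), 86.633544921875)
[[491.3, -311.0, 55.5], [503.0, -299.5, 55.5], [564.3, -356.2, 55.5], [553.1, -366.9, 55.5]] [211.06435644 252.31188119] [ 528.54285264 -333.83707489   55.5       ]
flange ((212.0196075439453, 256.93072509765625), (32.40431213378906, 37.89729690551758), 75.20410919189453) [ 518.96374408 -325.6483171    19.5       ]
```

```bash
cat > plan.py <<'E'
from h import *
import sys
def plan(pos,ydir,n):
    s=robot.state(); Rc=R.from_quat(s['tool_rot']); y=np.array(ydir,float); y/=np.linalg.norm(y); z=np.array([0,0,-1.]); x=np.cross(y,z)
    Rt=R.from_matrix(np.c_[x,y,z]); rv=(Rc.inv()*Rt).as_rotvec(); p=np.array(s['tool_pos']); d=np.array(pos)-p
    for i in range(n):
        Ri=Rc*R.from_rotvec(rv*i/n); print((Ri.inv().apply(d/n)).round(1).tolist(),(rv/n).round(3).tolist())
if __name__=='__main__':
    a=[float(v) for v in sys.argv[1:]]; plan(a[:3],[*a[3:5],0],int(a[5])); s=robot.state(); print(s['tool_pos'].round(1),s['joint_pos'].round(2),s['contact_force'].round(1),s['time'])
E
python3 plan.py 547 184 150 0.984 -0.176 12
```

```text
[-35.5, -15.4, 6.0] [-0.0, 0.0, 0.111]
[-37.0, -11.4, 6.0] [-0.0, 0.0, 0.111]
[-38.0, -7.2, 6.0] [-0.0, 0.0, 0.111]
[-38.6, -3.0, 6.0] [-0.0, 0.0, 0.111]
[-38.7, 1.3, 6.0] [-0.0, 0.0, 0.111]
[-38.3, 5.6, 6.0] [-0.0, 0.0, 0.111]
[-37.4, 9.8, 6.0] [-0.0, 0.0, 0.111]
[-36.1, 13.9, 6.0] [-0.0, 0.0, 0.111]
[-34.3, 17.8, 6.0] [-0.0, 0.0, 0.111]
[-32.2, 21.5, 6.0] [-0.0, 0.0, 0.111]
[-29.6, 24.9, 6.0] [-0.0, 0.0, 0.111]
[-26.7, 28.0, 6.0] [-0.0, 0.0, 0.111]
[232.5 525.4 221.8] [ 0.94  0.16  1.6  -0.    1.39 -0.21] [-0.2 -1.   0.6] 0.15
```

Request:
send_rows(
  moves=[
    [-35.5,-15.4,6,0,0,0.111,0],
    [-37,-11.4,6,0,0,0.111,0],
    [-38,-7.2,6,0,0,0.111,0],
    [-38.6,-3,6,0,0,0.111,0],
    [-38.7,1.3,6,0,0,0.111,0],
    [-38.3,5.6,6,0,0,0.111,0],
    [-37.4,9.8,6,0,0,0.111,0],
    [-36,14,6,0,0,0.111,0],
    [-34.3,17.8,6,0,0,0.111,0],
    [-32.2,21.5,6,0,0,0.111,0],
    [-29.6,24.9,6,0,0,0.111,0],
    [-26.7,28,6,0,0,0.111,0],
  ],
  grip_force=30,
)

```text
time: 1.65
tool_pos: [546.4, 168.1, 144.4]
tool_rot: [0.78, 0.626, -0.003, -0.001]
contact_force: [-0.5, 0.7, 0.3]
width: 0.7
```

```bash
python3 plan.py 547 184 90 0.984 -0.176 4; python3 -c "
from h import *
grab('wrist','w1')"
```

```text
[4.0, -0.6, 13.6] [-0.001, 0.001, -0.01]
[4.0, -0.6, 13.6] [-0.001, 0.001, -0.01]
[4.0, -0.6, 13.6] [-0.001, 0.001, -0.01]
[4.0, -0.6, 13.6] [-0.001, 0.001, -0.01]
[546.4 168.1 144.4] [ 0.09  0.22  1.68 -0.    1.24  0.31] [-0.5  0.7  0.3] 1.65
```

View pics/w1.png

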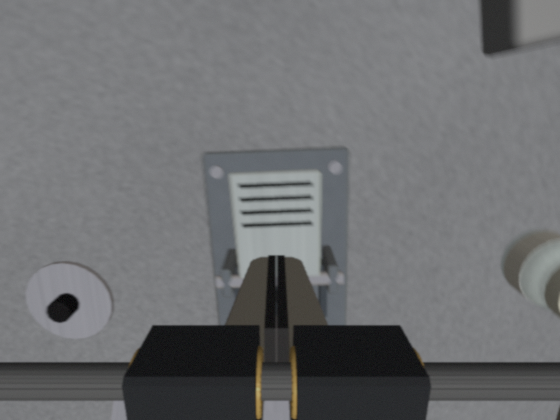

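The wrist view shows the tread at (277,172–280) in line with the fingers. I'll check its free edge against the earlier estimate.

```bash
python3 -c "
from h import *
c=load('w1')
print(onz(c,276,171,66),onz(c,232,174,66),onz(c,320,170,66),onz(c,279,281,53))
print(cloud(c)[[195,205,232,260],[260,277,277,245]])"; python3 plan.py 547 185 76 0.984 -0.176 4
```

```text
[554.89466614 207.81632531  66.        ] [525.72376591 212.12707018  66.        ] [583.65501999 202.21288285  66.        ] [538.28451669 121.55834988  53.        ]
[[540.3354587  193.15116327  61.96123017]
 [550.29807481 183.68885175  62.1292977 ]
 [545.80166784 163.13668505  59.04281563]
 [517.55108132 145.76241264  56.70666722]]
[5.1, -1.5, 16.9] [-0.001, 0.001, -0.012]
[5.1, -1.5, 16.9] [-0.001, 0.001, -0.012]
[5.0, -1.4, 16.9] [-0.001, 0.001, -0.012]
[5.0, -1.4, 16.9] [-0.001, 0.001, -0.012]
[548.8 164.2 143.7] [ 0.08  0.23  1.68 -0.    1.24  0.31] [-0.6 -4.3  0.3] 1.7
```

Request:
send_rows(
  moves=[
    [5.5,0,13,0,0,-0.012,0],
    [5.5,0,13,0,0,-0.012,0],
    [5.5,0,13,0,0,-0.012,0],
    [5.5,0,13,0,0,-0.012,0],
    [0,0,8,0,0,0,0],
    [0,0,0,0,0,0,0],
  ],
)

```text
time: 2.45
tool_pos: [550.0, 189.2, 77.2]
tool_rot: [0.764, 0.645, -0.005, -0.001]
contact_force: [-0.5, -1.0, 0.4]
width: 0.2
```

```bash
python3 plan.py 549 186 76 0.984 -0.176 1
```

```text
[-3.3, -0.5, 1.2] [-0.008, 0.006, 0.009]
[550.  189.2  77.2] [ 0.13  0.34  1.69 -0.    1.13  0.29] [-0.5 -1.   0.4] 2.45
```

Request:
send_rows(
  moves=[
    [-2,0,6,0,0,0,0],
    [0,0,6,0,0,0,0],
    [0,0,5,0,0,0,0],
    [0,0,5,0,0,0,0],
  ],
)

```text
time: 2.95
tool_pos: [550.7, 188.0, 57.1]
tool_rot: [0.764, 0.645, -0.003, -0.001]
contact_force: [-4.2, 1.9, 8.6]
width: -0.0
```

Request:
send_rows(
  moves=[
    [0,0,4,0,0,0,0],
    [0,0,3,0,0,0,0],
    [0,0,2,0,0,0,0],
    [0,0,2,0,0,0,0],
  ],
)

```text
time: 3.45
tool_pos: [550.8, 187.8, 52.0]
tool_rot: [0.764, 0.645, -0.004, -0.001]
contact_force: [-8.1, 0.3, 16.3]
width: 0.7
```

Request:
send_rows(
  moves=[
    [0,0,3,0,0,0,0],
    [0,0,3,0,0,0,0],
    [0,0,3,0,0,0,0],
  ],
)

```text
time: 3.82
tool_pos: [550.9, 187.8, 51.7]
tool_rot: [0.764, 0.646, -0.006, -0.002]
contact_force: [-11.0, -0.4, 22.4]
width: 0.5
```

Request:
send_rows(
  moves=[
    [0,0,-20,0,0,0,0],
    [0,0,-40,0,0,0,0],
    [0,0,-40,0,0,0,0],
    [0,0,-40,0,0,0,0],
    [-20,0,-20,0,0,0,60],
    [-40,0,-10,0,0,0,91],
    [-50,0,0,0,0,0,91],
    [-50,0,0,0,0,0,91],
    [-35,0,0,0,0,0,91],
    [-25,0,0,0,0,0,91],
    [0,0,0,0,0,0,91],
  ],
)

```text
time: 5.2
tool_pos: [517.0, -39.1, 228.2]
tool_rot: [0.764, 0.645, -0.006, 0.004]
contact_force: [0.1, 0.2, -0.4]
width: 67.9
```

```bash
python3 plan.py 507 -43 240 0.984 -0.176 1; python3 -c "
from h import *
grab('wrist','w2'); grab('scene','s2')
c=load('s2')['im'];cv2.imwrite('pics/s2c.png',cv2.resize(c[125:210,255:370,::-1],None,fx=6,fy=6,interpolation=cv2.INTER_CUBIC))"
```

```text
[-5.7, -9.2, -11.7] [-0.002, 0.015, 0.008]
[517.  -39.1 228.2] [-0.3   0.01  1.74 -0.02  1.39 -0.13] [ 0.1  0.2 -0.4] 5.2
```

View pics/w2.png

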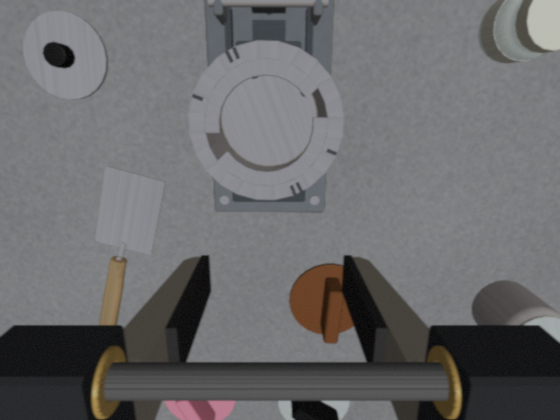

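View pics/s2c.png

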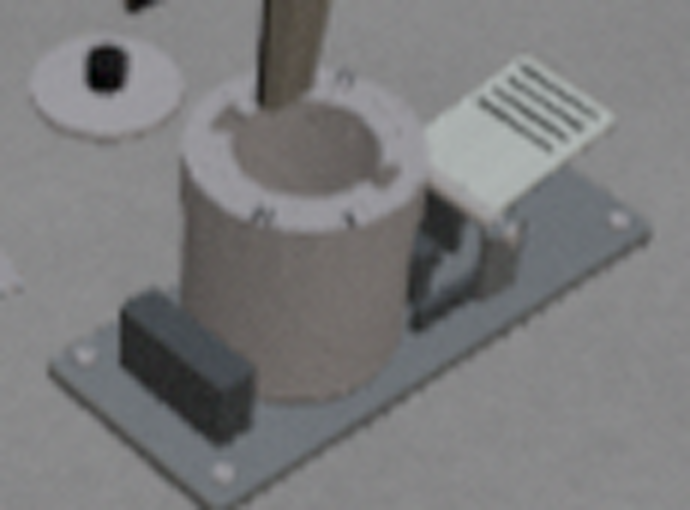

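The scene crop shows the dark jaw block now against the pot and the tread back up. The wrist view has the pot at (267,120). I'll zoom in on it.

```bash
python3 -c "
from h import *
c=load('w2')['im'];cv2.imwrite('pics/w2c.png',cv2.resize(c[30:210,180:355,::-1],None,fx=3.3,fy=3.3,interpolation=cv2.INTER_CUBIC))"
```

```text
(no output)
```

View pics/w2c.png

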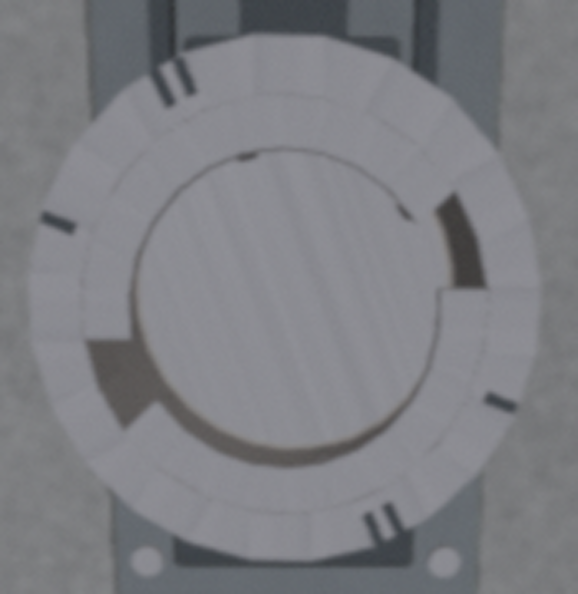

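```bash
cat > pot.py <<'E'
from h import *
c=load('w2')
def W(p,z=127): return onz(c,180+(p[0]+.5)/3.3-.5,30+(p[1]+.5)/3.3-.5,z)[:2]
P={k:W(v) for k,v in dict(s1=(58,222),s2=(500,403),d1=(175,82),d2=(384,524),nr1=(458,192),nr2=(487,288),nl1=(88,340),nl2=(125,430)).items()}
print({k:v.round(1).tolist() for k,v in P.items()})
cs=(P['s1']+P['s2'])/2; cd=(P['d1']+P['d2'])/2; nr=(P['nr1']+P['nr2'])/2;nl=(P['nl1']+P['nl2'])/2
print('centres',cs,cd,(nr+nl)/2)
a=lambda v:np.arctan2(v[1],v[0])
print('dist s,d,n',np.linalg.norm(P['s1']-P['s2']),np.linalg.norm(P['d1']-P['d2']),np.linalg.norm(nr-nl))
print('angles: s',a(P['s2']-P['s1']),'d',a(P['d2']-P['d1']),'n',a(nr-nl), 'notch from s',a(P['s2']-P['s1'])+.745,'from d',a(P['d2']-P['d1'])+1.49)
d=cloud(c); m=(d[...,2]>115)&(d[...,2]<140)&(np.hypot(d[...,0]-519,d[...,1]-26)<70); print('z',np.median(d[m][:,2]),cv2.minEnclosingCircle(d[m][:,:2].astype(np.float32)))
el=cv2.fitEllipse(max(cv2.findContours(m.astype(np.uint8),0,1)[0],key=len)); print(el,onz(c,*el[0],127))
# two-view height: s ribs in scene0
s=load('scene0')
S={'s_a':(255+350/6,125+219/6),'s_b':(255+267/6,125+76/6),'d_a':(255+263/6,125+215/6),'d_b':(255+345/6,125+78/6)}
for k,v in S.items(): print(k,onz(s,*v,127).round(1))
def tri(c1,p1,c2,p2):
    o1,r1=ray(c1,*p1);o2,r2=ray(c2,*p2);r1=r1/np.linalg.norm(r1);r2=r2/np.linalg.norm(r2)
    t=np.linalg.lstsq(np.c_[r1,-r2],o2-o1,rcond=None)[0];A=o1+r1*t[0];B=o2+r2*t[1];return (A+B)/2,np.linalg.norm(A-B)
px=lambda p:(180+(p[0]+.5)/3.3-.5,30+(p[1]+.5)/3.3-.5)
for n,p in dict(s1=(58,222),s2=(500,403),d1=(175,82),d2=(384,524)).items():
    w=onz(c,*px(p),127); k=min(S,key=lambda k:np.linalg.norm(onz(s,*S[k],127)-w)); print(n,k,tri(c,px(p),s,S[k]))
E
python3 pot.py
```

```text
{'s1': [478.2, 55.5], 's2': [564.3, 3.0], 'd1': [507.6, 77.7], 'd2': [535.4, -19.4], 'nr1': [561.0, 47.5], 'nr2': [564.5, 27.5], 'nl1': [479.0, 31.0], 'nl2': [482.7, 10.9]}
centres [521.24364192  29.26527426] [521.49662141  29.12649855] [521.7795717   29.20773555]
dist s,d,n 100.79180424923167 100.99034691306156 83.56492416901487
angles: s -0.5473710659167987 d -1.292228403866302 n 0.19930785049868852 notch from s 0.19762893408320126 from d 0.1977715961336981
z 126.85320169765762 ((520.9645385742188, 29.357315063476562), 54.54342269897461)
((265.2729797363281, 119.76531219482422), (153.76942443847656, 158.6098175048828), 172.15025329589844) [521.58597981  32.7807129  127.        ]
s_a [568.3   3.5 127. ]
s_b [484.   55.9 127. ]
d_a [538.5 -18.5 127. ]
d_b [511.6  77.5 127. ]
s1 s_b (array([480.2952676 ,  56.72902284, 125.38741333]), np.float64(5.290238641236354))
s2 s_a (array([565.98530217,   3.79848492, 125.58497093]), np.float64(3.642908478671829))
d1 d_b (array([508.80136889,  78.80161571, 124.90052524]), np.float64(3.2557971993677888))
d2 d_a (array([536.77268039, -18.71648233, 126.57418961]), np.float64(3.189366210899706))
```

```bash
python3 plan.py 543 -352 200 0.683 0.730 8
```

```text
[-38.2, 9.7, 4.0] [-0.001, 0.001, -0.123]
[-39.1, 4.9, 4.0] [-0.001, 0.001, -0.123]
[-39.4, 0.1, 3.9] [-0.001, 0.001, -0.123]
[-39.1, -4.8, 3.9] [-0.001, 0.001, -0.123]
[-38.3, -9.5, 3.8] [-0.001, 0.001, -0.123]
[-36.8, -14.2, 3.7] [-0.001, 0.001, -0.123]
[-34.8, -18.6, 3.7] [-0.001, 0.001, -0.123]
[-32.3, -22.7, 3.6] [-0.001, 0.001, -0.123]
[517.2 -37.4 228.2] [-0.3   0.01  1.74 -0.01  1.39 -0.13] [-0.2 -0.5  0.4] 5.3
```

Request:
send_rows(
  moves=[
    [-38,10,4,0,0,-0.123,65],
    [-39,5,4,0,0,-0.123,65],
    [-39.4,0,4,0,0,-0.123,65],
    [-39,-5,4,0,0,-0.123,65],
    [-38,-9.5,4,0,0,-0.123,65],
    [-37,-14,4,0,0,-0.123,65],
    [-35,-18.6,4,0,0,-0.123,65],
    [-32,-22.7,4,0,0,-0.123,65],
    [0,0,0,0,0,0,65],
    [0,0,0,0,0,0,65],
  ],
)

```text
time: 6.55
tool_pos: [556.7, -347.9, 196.5]
tool_rot: [0.345, 0.939, -0.005, 0.0]
contact_force: [0.5, -1.0, -0.3]
width: 65.1
```

```bash
python3 plan.py 514 -325 100 0.683 0.730 4; python3 -c "
from h import *
grab('wrist','w3')"
```

```text
[11.9, -2.3, 24.1] [-0.002, 0.001, 0.012]
[11.9, -2.5, 24.1] [-0.002, 0.001, 0.012]
[11.8, -2.7, 24.1] [-0.002, 0.001, 0.012]
[11.8, -2.9, 24.1] [-0.002, 0.001, 0.012]
[ 556.7 -347.9  196.5] [-0.74  0.38  1.38 -0.01  1.38 -1.6 ] [ 0.5 -1.  -0.3] 6.55
```

View pics/w3.png

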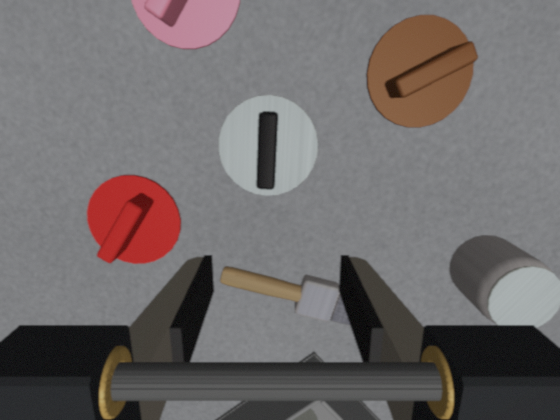

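The lid is at (268,145) with its bar spanning (267,112–188). The other lids are clear of the fingers.

```bash
cat > lid.py <<'E'
from h import *
import sys
c=load(sys.argv[1]);u,v,w=[int(x) for x in sys.argv[2:5]]
M=np.zeros(c['d'].shape,np.uint8);M[max(v-w,0):v+w,u-w:u+w]=1
g=c['im'].max(2); sub=((g<70)&(M>0)).astype(np.uint8)
k,l,st,ce=cv2.connectedComponentsWithStats(sub);i=1+st[1:,4].argmax();rc=cv2.minAreaRect(np.argwhere(l==i)[:,::-1].astype(np.float32));b=cv2.boxPoints(rc)
print('bar',rc); B=[onz(c,*p,55.5) for p in b]; bc=np.mean(B,0)
e=sorted([(np.linalg.norm(B[0]-B[1]),*(B[0]-B[1])[:2]),(np.linalg.norm(B[1]-B[2]),*(B[1]-B[2])[:2])]);print('bar size',e[0][0],e[1][0],'angle',np.arctan2(e[1][2],e[1][1]),'centre',bc)
m=((c['im'].min(2)>120)&(M>0)).astype(np.uint8)|sub
m=cv2.morphologyEx(m,cv2.MORPH_CLOSE,np.ones((5,5)));k,l,st,ce=cv2.connectedComponentsWithStats(m);i=l[v,u]
ct=max(cv2.findContours((l==i).astype(np.uint8),0,1)[0],key=len)[:,0]
W=np.array([onz(c,*p,19.5)[:2] for p in ct],np.float32);print('flange',cv2.minEnclosingCircle(W),cv2.fitEllipse(W))
P=cloud(c);print('depth z bar',np.median(P[sub>0][:,2]),'flange',np.median(P[(l==i)&(sub==0)][:,2]))
E
python3 lid.py w3 268 145 56
```

```text
bar ((266.53948974609375, 149.89427185058594), (17.488849639892578, 76.201416015625), 2.045408248901367)
bar size 14.019481561060214 62.49795677352197 angle -0.7530932115116257 centre [ 516.30289319 -324.94961526   55.5       ]
flange ((517.8212280273438, -327.2646789550781), 72.25713348388672) ((517.3607788085938, -326.319091796875), (119.3740005493164, 121.41810607910156), 153.3086700439453)
depth z bar 55.593520241140766 flange 18.98740584427685
```

```bash
sed -i 's/min(2)>120/min(2)>150/' lid.py; python3 lid.py w3 268 145 56; python3 plan.py 516.3 -325 90 0.684 0.7295 5
```

```text
bar ((266.53948974609375, 149.89427185058594), (17.488849639892578, 76.201416015625), 2.045408248901367)
bar size 14.019481561060214 62.49795677352197 angle -0.7530932115116257 centre [ 516.30289319 -324.94961526   55.5       ]
flange ((516.81689453125, -325.4219665527344), 45.73412322998047) ((516.7384033203125, -325.4479675292969), (89.83228302001953, 90.06292724609375), 70.04737854003906)
depth z bar 55.593520241140766 flange 19.817781104649555
[9.2, -1.5, 21.3] [-0.002, 0.001, 0.01]
[9.1, -1.6, 21.3] [-0.002, 0.001, 0.01]
[9.1, -1.8, 21.3] [-0.002, 0.001, 0.01]
[9.1, -1.9, 21.3] [-0.002, 0.001, 0.01]
[9.0, -2.0, 21.3] [-0.002, 0.001, 0.01]
[ 556.5 -347.8  196.5] [-0.74  0.38  1.38 -0.01  1.38 -1.6 ] [-0.3  0.3  0.1] 6.6
```

Request:
send_rows(
  moves=[
    [9.2,-1.5,21,-0.002,0.001,0.01,65],
    [9.2,-1.6,21,-0.002,0.001,0.01,65],
    [9.2,-1.8,21,-0.002,0.001,0.01,65],
    [9.2,-1.9,21,0,0.001,0.01,65],
    [9,-2,21,0,0,0.01,65],
    [0,0,0,0,0,0,65],
    [0,0,0,0,0,0,65],
  ],
)

```text
time: 7.48
tool_pos: [519.1, -315.4, 92.4]
tool_rot: [0.365, 0.931, -0.002, 0.002]
contact_force: [0.2, -0.5, -0.4]
width: 64.7
```

```bash
python3 plan.py 516.5 -325.2 34 0.684 0.7295 4
```

```text
[-1.1, -2.2, 14.6] [-0.001, 0.001, 0.001]
[-1.1, -2.2, 14.6] [-0.001, 0.001, 0.001]
[-1.2, -2.2, 14.6] [-0.001, 0.001, 0.001]
[-1.2, -2.2, 14.6] [-0.001, 0.001, 0.001]
[ 519.1 -315.4   92.4] [-0.74  0.36  1.62 -0.    1.15 -1.57] [ 0.2 -0.5 -0.4] 7.475
```

Request:
send_rows(
  moves=[
    [-2,-4,10,0,0,0,65],
    [-2,-4,10,0,0,0,65],
    [0,0,10,0,0,0,65],
    [0,0,0,0,0,0,65],
  ],
)

```text
time: 7.98
tool_pos: [517.9, -325.8, 62.2]
tool_rot: [0.365, 0.931, -0.003, 0.004]
contact_force: [0.3, -0.2, 0.1]
width: 65.1
```

```bash
python3 plan.py 516.5 -325.2 34 0.684 0.7295 3;  python3 -c "
from h import *
grab('wrist','w4')"
```

```text
[0.6, -0.1, 9.4] [-0.001, 0.003, 0.002]
[0.5, -0.2, 9.4] [-0.001, 0.003, 0.002]
[0.5, -0.2, 9.4] [-0.001, 0.003, 0.002]
[ 517.9 -325.8   62.2] [-0.76  0.41  1.62 -0.    1.1  -1.58] [ 0.3 -0.2  0.1] 7.975
```

View pics/w4.png

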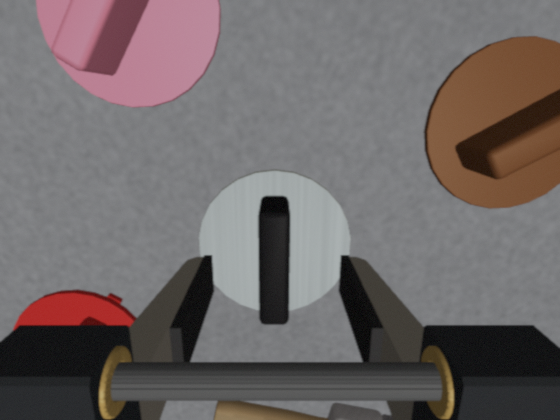

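The bar (274,260) is centred between the fingertips at columns 212 and 342. Descending and gripping.

Request:
send_rows(
  moves=[
    [0.8,0,10,0,0.003,0,65],
    [0.8,0,9,0,0.003,0,65],
    [0,0,7,0,0,0,65],
    [0,0,1,0,0,0,65],
  ],
)

```text
time: 8.52
tool_pos: [517.2, -325.1, 34.1]
tool_rot: [0.365, 0.931, -0.002, 0.001]
contact_force: [-0.4, 0.3, 0.8]
width: 65.0
```

```bash
python3 plan.py 516.5 -325.2 34 0.684 0.7295 1
```

```text
[0.5, -0.5, 0.1] [-0.002, 0.004, 0.006]
[ 517.2 -325.1   34.1] [-0.76  0.45  1.63 -0.    1.05 -1.58] [-0.4  0.3  0.8] 8.525
```

Request:
send_rows(
  moves=[
    [0,0,0,0,0,0,0],
    [0,0,0,0,0,0,0],
    [0,0,0,0,0,0,0],
    [0,0,0,0,0,0,0],
    [0,0,0,0,0,0,0],
  ],
  grip_force=40,
)

```text
time: 9.15
tool_pos: [517.8, -325.7, 35.1]
tool_rot: [0.365, 0.931, -0.002, 0.002]
contact_force: [-1.1, -1.2, -0.1]
width: 17.0
```

Request:
send_rows(
  moves=[
    [0,0,-10,0,0,0,0],
    [0,0,-30,0,0,0,0],
    [0,0,-45,0,0,0,0],
    [0,0,-45,0,0,0,0],
    [0,0,-40,0,0,0,0],
    [0,0,-20,0,0,0,0],
  ],
)

```text
time: 9.9
tool_pos: [515.4, -322.6, 229.6]
tool_rot: [0.365, 0.931, -0.001, -0.001]
contact_force: [0.2, 0.5, -1.4]
width: 15.8
```

```bash
python3 plan.py 521 29 240 -0.197 0.980 11
```

```text
[21.4, 23.8, -1.0] [-0.0, -0.0, -0.086]
[19.2, 25.5, -1.0] [-0.0, -0.0, -0.086]
[17.0, 27.1, -1.0] [-0.0, -0.0, -0.086]
[14.6, 28.4, -1.0] [-0.0, -0.0, -0.086]
[12.1, 29.6, -1.0] [-0.0, -0.0, -0.086]
[9.5, 30.5, -1.0] [-0.0, -0.0, -0.086]
[6.8, 31.2, -1.0] [-0.0, -0.0, -0.086]
[4.1, 31.7, -1.0] [-0.0, -0.0, -0.086]
[1.4, 31.9, -1.0] [-0.0, -0.0, -0.086]
[-1.4, 31.9, -1.0] [-0.0, -0.0, -0.086]
[-4.1, 31.7, -0.9] [-0.0, -0.0, -0.086]
[ 515.4 -322.6  229.6] [-0.76  0.24  1.49 -0.    1.41 -1.58] [ 0.2  0.5 -1.4] 9.9
```

```bash
python3 plan.py 608 46.5 235 -0.197 0.980 11
```

```text
[16.6, 30.3, -0.5] [-0.0, -0.0, -0.086]
[14.0, 31.6, -0.5] [-0.0, -0.0, -0.086]
[11.2, 32.7, -0.5] [-0.0, -0.0, -0.086]
[8.3, 33.6, -0.5] [-0.0, -0.0, -0.086]
[5.4, 34.2, -0.5] [-0.0, -0.0, -0.086]
[2.5, 34.5, -0.5] [-0.0, -0.0, -0.086]
[-0.5, 34.6, -0.5] [-0.0, -0.0, -0.086]
[-3.5, 34.4, -0.5] [-0.0, -0.0, -0.086]
[-6.4, 34.0, -0.5] [-0.0, -0.0, -0.086]
[-9.3, 33.3, -0.5] [-0.0, -0.0, -0.086]
[-12.1, 32.4, -0.5] [-0.0, -0.0, -0.086]
[ 515.4 -322.6  229.6] [-0.76  0.24  1.49 -0.    1.41 -1.58] [ 0.2  0.5 -1.4] 9.9
```

Request:
send_rows(
  moves=[
    [16.6,30.3,-0.5,0,0,-0.086,0],
    [14,31.6,-0.5,0,0,-0.086,0],
    [11.2,32.7,-0.5,0,0,-0.086,0],
    [8.3,33.6,-0.5,0,0,-0.086,0],
    [5.4,34.2,-0.5,0,0,-0.086,0],
    [2.5,34.5,-0.5,0,0,-0.086,0],
    [-0.5,34.6,-0.5,0,0,-0.086,0],
    [-3.5,34.4,-0.5,0,0,-0.086,0],
    [-6.4,34,-0.5,0,0,-0.086,0],
    [-9.3,33.3,-0.5,0,0,-0.086,0],
    [-12,32.4,-0.5,0,0,-0.086,0],
    [0,0,0,0,0,0,0],
  ],
)

```text
time: 11.4
tool_pos: [604.1, 59.4, 241.6]
tool_rot: [-0.114, 0.993, -0.002, 0.001]
contact_force: [-0.2, 0.3, -2.1]
width: 15.6
```

Request:
send_rows(
  moves=[
    [0,0,0,0,0,0,0],
    [0,0,0,0,0,0,0],
    [0,0,0,0,0,0,0],
  ],
)

```text
time: 11.78
tool_pos: [603.6, 57.4, 241.8]
tool_rot: [-0.112, 0.994, -0.002, 0.0]
contact_force: [-0.3, -0.1, -2.5]
width: 15.6
```

```bash
python3 -c "
from h import *
grab('wrist','w5'); s=robot.state();print(s['tool_pos'],s['joint_pos'].round(2),s['width'])
R_=R.from_quat(s['tool_rot']).as_matrix();print(R_.round(4))
c=load('w5')['im'];cv2.imwrite('pics/w5b.png',cv2.resize(c[:,:,::-1],(800,600),interpolation=cv2.INTER_CUBIC))"
```

```text
[603.61097982  57.34111375 241.77631136] [-0.1   0.23  1.48 -0.    1.43 -1.9 ] 15.958941650875541
[[-9.747e-01 -2.234e-01  1.500e-03]
 [-2.234e-01  9.747e-01 -4.300e-03]
 [-5.000e-04 -4.500e-03 -1.000e+00]]
```

View pics/w5b.png

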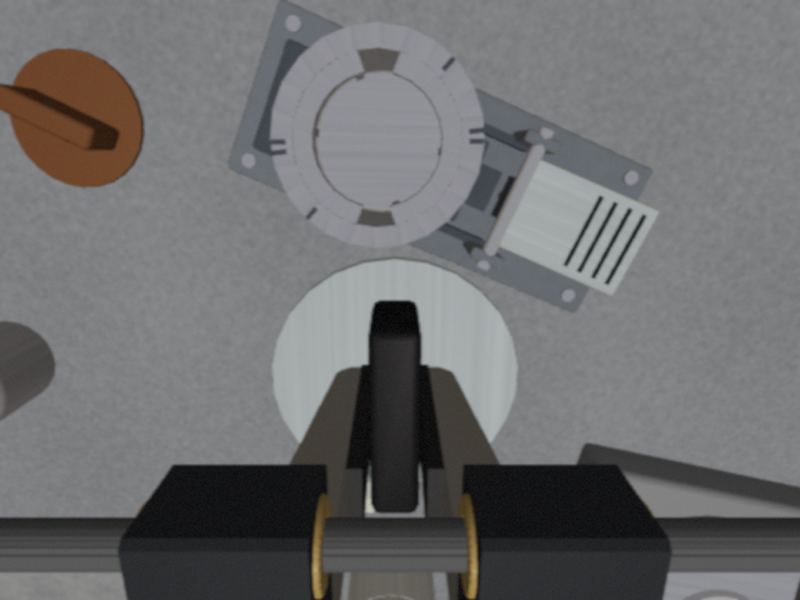

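The lid is held level; the flange is at (395,370) in this view. The pot is fully visible at (378,135), with notches top and bottom. I'll zoom to get the ribs.

```bash
python3 -c "
from h import *
c=load('w5')['im'];cv2.imwrite('pics/w5c.png',cv2.resize(c[5:180,180:350,::-1],None,fx=3.4,fy=3.4,interpolation=cv2.INTER_CUBIC))"
```

View pics/w5c.png

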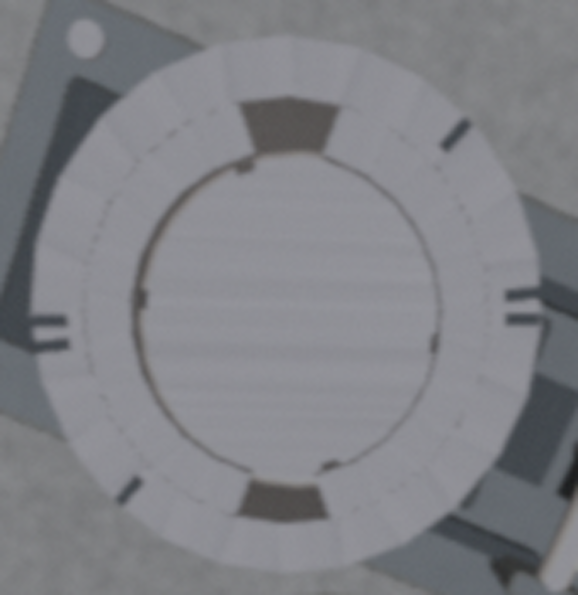

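```bash
cat > pot2.py <<'E'
from h import *
c=load('w5'); k=3.4
W=lambda p,z=127: onz(c,180+(p[0]+.5)/k-.5,5+(p[1]+.5)/k-.5,z)[:2]
s1,s2,d1,d2=[W(p) for p in [(130,490),(456,134),(49,333),(523,307)]]
n=[W(p) for p in [(240,103),(340,107),(238,517),(328,520)]]; na=(n[0]+n[1])/2;nb=(n[2]+n[3])/2
print((s1+s2)/2,(d1+d2)/2,(na+nb)/2); a=lambda v:np.arctan2(v[1],v[0])
print(np.linalg.norm(s1-s2),np.linalg.norm(d1-d2),np.linalg.norm(na-nb)); print([ (x+np.pi/2)%np.pi-np.pi/2 for x in (a(s2-s1)+.745,a(d2-d1)+1.49,a(na-nb))])
s=robot.state();p=s['tool_pos'];X=R.from_quat(s['tool_rot']).as_matrix();zf=p[2]-15
# flange outline: bright, only upper arc
im=c['im']; m=((im.min(2)>140)).astype(np.uint8);m[:178]=0;m[300:]=0;m[:,:185]=0;m[:,370:]=0
kk,l,st,ce=cv2.connectedComponentsWithStats(m);i=1+st[1:,4].argmax();ct=max(cv2.findContours((l==i).astype(np.uint8),0,1)[0],key=len)[:,0]
hull=cv2.convexHull(ct)[:,0]; Q=np.array([onz(c,*q,zf)[:2] for q in ct]); 
# outer arc points: largest distance from tcp, upper
from scipy.optimize import least_squares
cc=p[:2];
for it in range(5):
    r=np.hypot(*(Q-cc).T); sel=abs(r-46)<4
    cc=least_squares(lambda v:np.hypot(Q[sel,0]-v[0],Q[sel,1]-v[1])-46,cc,loss='soft_l1').x
print('flange c',cc,sel.sum(),'in tool',X.T@np.array([*(cc-p[:2]),0]), 'rms',np.std(np.hypot(*(Q[sel]-cc).T)-46))
# bar long edges
print('yang',np.arctan2(X[1,1],X[0,1]))
E
python3 pot2.py
```

```text
[521.111121    29.43799949] [521.33904191  29.21751866] [521.54498359  29.5204567 ]
100.67999743565781 101.37088738208566 83.9403219876156
[np.float64(0.20045103622552674), np.float64(0.1978207756046384), np.float64(0.19899665878621553)]
flange c [603.78759631  57.76383639] 322 in tool [-0.26658915  0.37257971 -0.0015486 ] rms 0.5412104853158054
yang 1.796095553645898
```

```bash
python3 plan.py 521.2 29.1 185 -0.1978 0.980 5
```

```text
[17.3, -1.8, 11.4] [-0.001, 0.0, 0.005]
[17.3, -1.9, 11.4] [-0.001, 0.0, 0.005]
[17.3, -2.0, 11.4] [-0.001, 0.0, 0.005]
[17.3, -2.1, 11.4] [-0.001, 0.0, 0.005]
[17.3, -2.2, 11.4] [-0.001, 0.0, 0.005]
[603.6  57.3 241.8] [-0.1   0.23  1.48 -0.    1.43 -1.9 ] [ 0.4 -0.7 -1.2] 11.825
```

Request:
send_rows(
  moves=[
    [17.3,-1.8,8,0,0,0.005,0],
    [17.3,-1.9,11.4,0,0,0.005,0],
    [17.3,-2,11.4,0,0,0.005,0],
    [17.3,-2.1,11.4,0,0,0.005,0],
    [17.3,-2.2,11.4,0,0,0.005,0],
    [0,0,0,0,0,0,0],
    [0,0,0,0,0,0,0],
  ],
)

```text
time: 12.7
tool_pos: [520.0, 25.3, 188.0]
tool_rot: [-0.097, 0.995, -0.003, 0.002]
contact_force: [0.5, 0.7, -1.2]
width: 15.8
```

```bash
python3 plan.py 521.2 29.1 172 -0.1978 0.980 1
```

```text
[-1.8, 3.6, 16.0] [-0.006, 0.004, -0.005]
[520.   25.3 188. ] [-0.18  0.04  1.79 -0.    1.3  -1.95] [ 0.5  0.7 -1.2] 12.7
```

Request:
send_rows(
  moves=[
    [-1.8,3.6,6,-0.003,0.002,-0.005,0],
    [0,0,5,0,0,0,0],
    [0,0,4,0,0,0,0],
    [0,0,0,0,0,0,0],
  ],
)

```text
time: 13.2
tool_pos: [523.0, 29.7, 172.8]
tool_rot: [-0.1, 0.995, -0.001, 0.002]
contact_force: [0.5, -0.7, -1.5]
width: 15.5
```

```bash
python3 plan.py 521.2 29.1 172 -0.1978 0.980 1;python3 plan.py 521.2 29.1 172 -0.1978 0.980 1; python3 -c "
from h import *
grab('wrist','w6');grab('scene','s6')
c=load('s6')['im'];cv2.imwrite('pics/s6c.png',cv2.resize(c[105:210,255:370,::-1],None,fx=5,fy=5,interpolation=cv2.INTER_CUBIC))"
```

```text
[1.9, -0.2, 0.8] [-0.003, 0.003, 0.001]
[523.   29.7 172.8] [-0.17  0.07  1.8  -0.    1.27 -1.94] [ 0.5 -0.7 -1.5] 13.2
[1.9, -0.2, 0.8] [-0.003, 0.003, 0.001]
[523.   29.7 172.8] [-0.17  0.07  1.8  -0.    1.27 -1.94] [ 0.5 -0.7 -1.5] 13.2
```

View pics/w6.png

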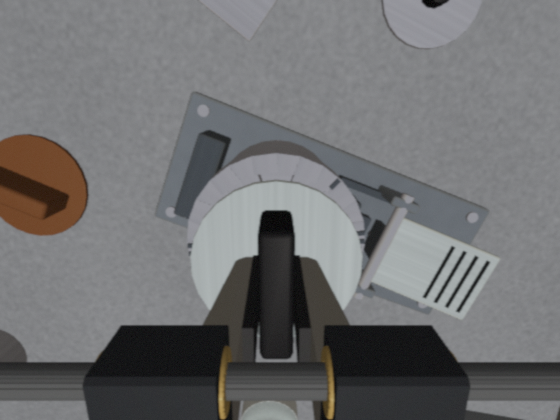

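View pics/s6c.png

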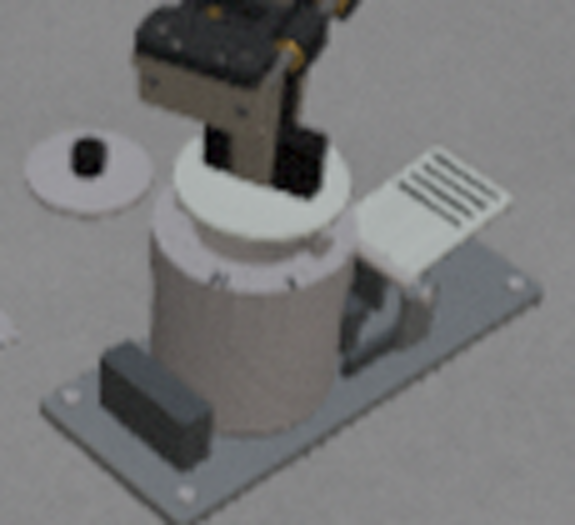

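The scene crop shows the lug over the near notch, and the wrist view shows the lid above the mouth. I'll make a small correction and go down in small steps.

Request:
send_rows(
  moves=[
    [1.9,-0.2,0,-0.002,0.002,0,0],
    [0,0,3,0,0,0,0],
    [0,0,3,0,0,0,0],
    [0,0,2,0,0,0,0],
  ],
)

```text
time: 13.8
tool_pos: [521.6, 28.8, 165.3]
tool_rot: [-0.1, 0.995, -0.001, 0.002]
contact_force: [-0.3, 0.2, -1.2]
width: 15.3
```

```bash
python3 plan.py 521.2 29.1 147 -0.1978 0.980 1
```

```text
[0.4, 0.4, 18.3] [-0.002, 0.003, 0.001]
[521.6  28.8 165.3] [-0.18  0.07  1.81 -0.    1.26 -1.95] [-0.3  0.2 -1.2] 13.8
```

Request:
send_rows(
  moves=[
    [0.3,0.3,3,0,0,0,0],
    [0,0,3,0,0,0,0],
    [0,0,3,0,0,0,0],
  ],
)

```text
time: 14.18
tool_pos: [521.2, 29.1, 155.6]
tool_rot: [-0.1, 0.995, -0.001, 0.002]
contact_force: [0.3, -0.2, -1.5]
width: 15.5
```

Request:
send_rows(
  moves=[
    [0,0,3,0,0,0,0],
    [0,0,3,0,0,0,0],
    [0,0,2,0,0,0,0],
    [0,0,1,0,0,0,0],
  ],
)

```text
time: 14.68
tool_pos: [521.2, 29.0, 147.6]
tool_rot: [-0.1, 0.995, -0.001, 0.001]
contact_force: [-4.4, 0.5, 6.1]
width: 15.6
```

Request:
send_rows(
  moves=[
    [0,0,1.5,0,0,0,0],
    [0,0,1,0,0,0,0],
  ],
)

```text
time: 14.92
tool_pos: [521.4, 29.0, 147.6]
tool_rot: [-0.1, 0.995, -0.001, 0.001]
contact_force: [-3.2, 0.2, 3.2]
width: 15.3
```

```bash
python3 plan.py 521.2 29.1 147 -0.1978 0.980 1; python3 -c "
from h import *
grab('scene','s7');grab('wrist','w7')
c=load('s7')['im'];cv2.imwrite('pics/s7c.png',cv2.resize(c[105:210,255:370,::-1],None,fx=5,fy=5,interpolation=cv2.INTER_CUBIC))"
```

```text
[0.2, 0.1, 0.6] [-0.002, 0.002, 0.001]
[521.4  29.  147.6] [-0.18  0.09  1.82 -0.    1.22 -1.95] [-3.2  0.2  3.2] 14.925
```

View pics/s7c.png

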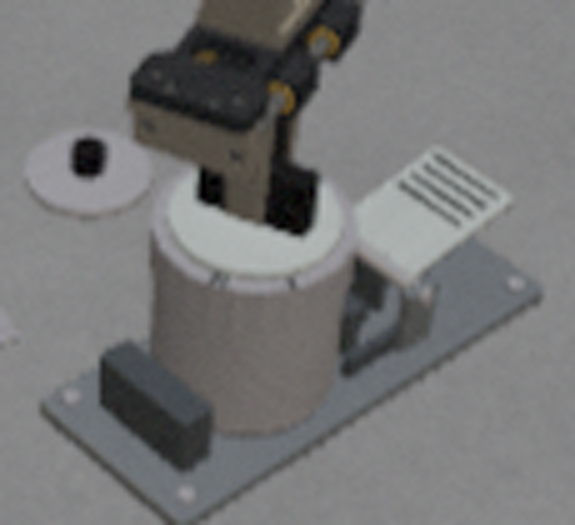

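View pics/w7.png

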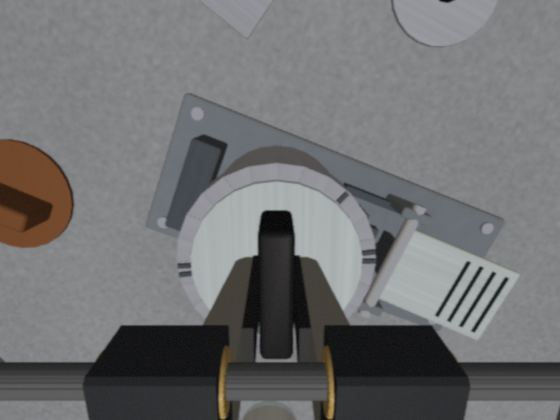

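The lid is seated flush and centred, with the rim even all round. I'll turn it clockwise, which is +z of the tool.

Request:
send_rows(
  moves=[
    [0,0,0.3,0,0,0.09,0],
    [0,0,0.3,0,0,0.09,0],
    [0,0,0.3,0,0,0.09,0],
    [0,0,0.3,0,0,0.09,0],
    [0,0,0.3,0,0,0,0],
  ],
)

```text
time: 15.65
tool_pos: [523.1, 29.1, 147.6]
tool_rot: [0.085, 0.996, -0.0, 0.003]
contact_force: [-1.5, -0.2, 3.3]
width: 16.1
```

```bash
python3 plan.py 521.2 29.1 147 0.5196 0.8544 1; python3 -c "
from h import *
s=robot.state();X=R.from_quat(s['tool_rot']).as_matrix();print('turned',1.7699-np.arctan2(X[1,1],X[0,1]),s['ft_torque'])"
```

```text
[1.8, -0.3, 0.6] [0.001, 0.007, 0.377]
[523.1  29.1 147.6] [-0.18  0.09  1.82 -0.    1.22 -1.58] [-1.5 -0.2  3.3] 15.65
turned 0.3689450323384169 [ 0.11507031  0.51937458 -0.09942368]
```

Request:
send_rows(
  moves=[
    [1.2,-0.2,0.3,0,0.003,0.09,0],
    [0,0,0.3,0,0.002,0.09,0],
    [0,0,0.3,0,0,0.09,0],
    [0,0,0.3,0,0,0.09,0],
    [0,0,0.3,0,0,0,0],
    [0,0,0,0,0,0,0],
  ],
)

```text
time: 16.4
tool_pos: [524.2, 28.1, 147.7]
tool_rot: [0.261, 0.965, -0.0, 0.004]
contact_force: [-0.9, -0.1, 1.0]
width: 15.7
```

```bash
python3 plan.py 521.2 29.1 147 0.5196 0.8544 1; python3 -c "
from h import *
s=robot.state();X=R.from_quat(s['tool_rot']).as_matrix();print('turned',1.7699-np.arctan2(X[1,1],X[0,1]),s['ft_torque'],s['width'])
grab('scene','s8');grab('wrist','w8');grab('top','t8')
c=load('s8')['im'];cv2.imwrite('pics/s8c.png',cv2.resize(c[105:210,255:370,::-1],None,fx=5,fy=5,interpolation=cv2.INTER_CUBIC))"
```

```text
[3.1, -0.6, 0.6] [0.002, 0.008, 0.018]
[524.2  28.1 147.7] [-0.18  0.09  1.82 -0.    1.22 -1.22] [-0.9 -0.1  1. ] 16.4
turned 0.7277500472652005 [-0.0404249   0.31064675 -0.07043215] 15.743777071157854
```

View pics/w8.png

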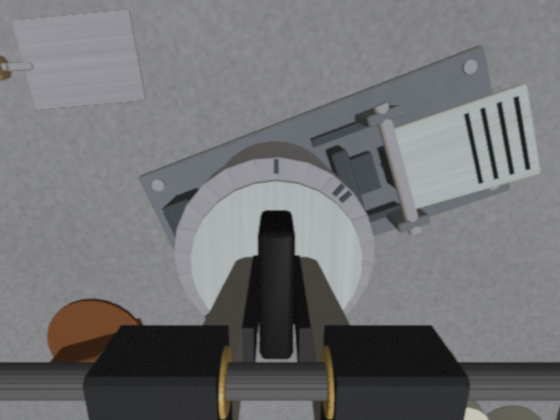

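View pics/s8c.png

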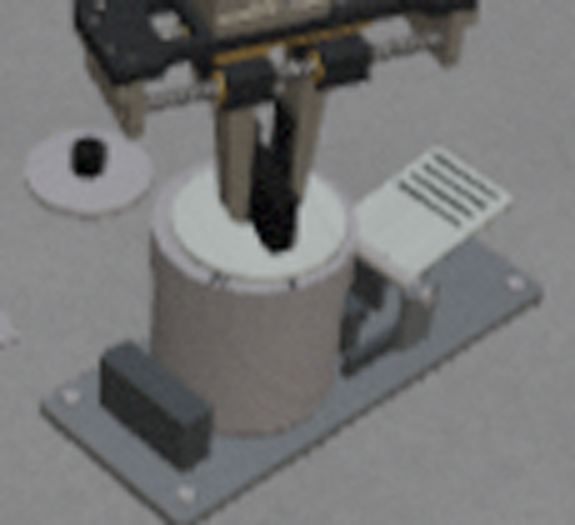

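View pics/s8.png

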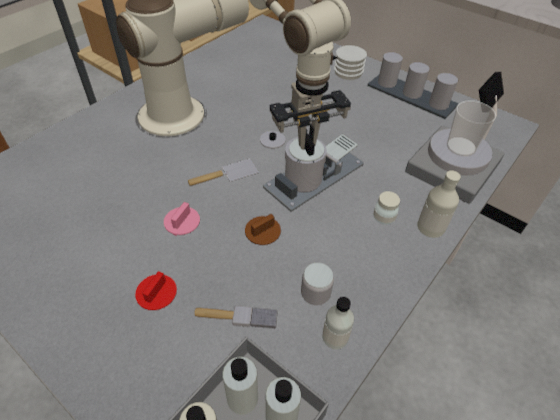

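The bar (277,240) lines up with the single rib (276,165), and the tin and jar are upright. The TCP has drifted about 3 mm toward tool −x, so I'll re-centre it.

Request:
send_rows(
  moves=[
    [1.5,-0.3,0.5,0,0.003,0.01,0],
    [1.5,-0.3,0.5,0,0.002,0,0],
    [0.5,0,0.5,0,0,0,0],
    [0,0,0.5,0,0,0,0],
  ],
)

```text
time: 17.05
tool_pos: [523.3, 28.4, 147.6]
tool_rot: [0.266, 0.964, 0.0, 0.005]
contact_force: [-0.4, -0.7, 6.2]
width: 15.7
```

```bash
python3 plan.py 521.2 29.1 147 0.5196 0.8544 1; python3 -c "
from h import *
s=robot.state();X=R.from_quat(s['tool_rot']).as_matrix();print('turned',1.7699-np.arctan2(X[1,1],X[0,1]),'tilt',np.arccos(-X[2,2]),s['width'],s['contact_force'])
grab('wrist','w9');c=load('w9');P=cloud(c)
m=(c['im'].min(2)>140);m[:180]=0;m[260:]=0;m[:,:195]=0;m[:,360:]=0
print('flange z',np.median(P[m][:,2]),'expect',127+28.5-23.5)
p=load('top0');P2=cloud(load('t8'));print('tread',[P2[v,u].round(0) for u,v in((175,218),(163,216))])"
```

```text
[2.2, -0.5, 0.6] [0.004, 0.009, 0.007]
[523.3  28.4 147.6] [-0.18  0.09  1.83 -0.    1.22 -1.21] [-0.4 -0.7  6.2] 17.05
turned 0.7380794526746599 tilt 0.010115419475651916 15.748248583700306 [-0.38745629 -0.71780279  6.24321745]
flange z 132.07787081717362 expect 132.0
tread [array([500.,  53., 493.]), array([504.,  73., 495.])]
```

View pics/w9.png

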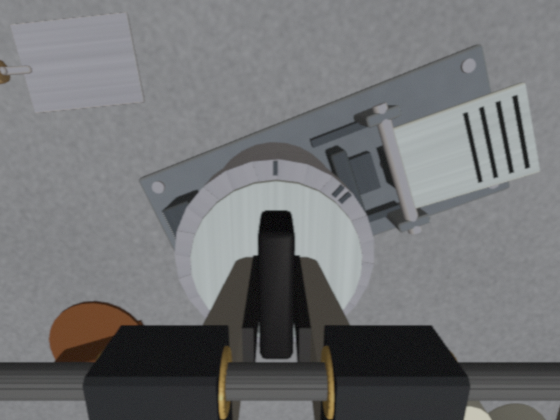

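```bash
python3 -c "
from h import *
P=cloud(load('w9'))
print('tread z',[P[v,u].round(1).tolist() for u,v in((455,140),(505,160),(420,150))])
s=robot.state();print(s['tool_pos'],s['contact_force'],s['width'],s['time'])
robot.close_job();print('handed in')"
```

```text
tread z [[535.3, 163.8, 59.1], [563.7, 186.1, 63.6], [530.6, 141.8, 54.8]]
[523.34253647  28.45084452 147.64680748] [ 0.10067018 -1.49462673  6.7092468 ] 15.675254320016183 17.1
the job is handed in; nothing more can be done
handed in
```

I clamped the pot, dropped the lid into the collar, turned it half-way to the lock, and handed the job in at 17.1 s with the gripper still holding the lid. The hand-in gave no verdict.

- **Clamp:** I pressed the pedal about 19 mm down, until it stopped moving at 22 N. It sprang back: the tread now reads 59–64 mm high near the pad, its rest height. The jaw block stood against the pot in the picture taken after pressing, but I could not read the jaw's travel in millimetres.
- **Lid in the collar:** The lugs went through the notches with no resistance. In both the scene and wrist views the lid sat flush on the rim.
- **Half-way turn:** The lid is 0.74 rad clockwise from the notches, with the bar in line with the single rib.
- **Final position:** The flange top is at 132.1 mm against 132.0 expected. The tool is tilted 0.01 rad and presses down with about 6 N.
- **Grip:** The fingers are closed on the bar at 15.7 mm, with a 40 N grip setting. The force on the lid itself was not measured.
- **Bystanders:** The tin and jar are upright, and I did not touch the coloured look-alikes.

**Disagreements:**
- While I turned the lid, the gripper drifted about 3 mm off the pot's axis. Re-centring brought it back to about 2.2 mm, within the 6 mm limit.
- The fixed cameras and the wrist camera put the pot 2–5 mm apart, so I used the wrist's two matching views.
- A last check of the tread from the top camera failed because the arm blocked the view, so I used the wrist depth instead.

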